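Snap the sample box lid shut section by section

ROBOT

A 7-joint arm with a two-finger parallel gripper is mounted at the origin on a cart in front of the work surface, level with it; the furniture and walls round the work are solid. World frame = base frame: x ahead of the robot, y to its left, z up, the work surface at z = 0. Lengths are in m, angles in rad, forces in N, time in s.
With the tool pointing down it reaches from about 0.35 to 0.9 m from the base axis. Payload 7.2 kg.
Tool frame: the origin (TCP) lies at the very end of the fingers, on their centre line; the grasp point (between the pads) lies 19 mm behind it; z points along the fingers, y is the direction in which the jaws open and shut (so a half turn about z gives the same grasp; the last joint's range is limited). The gripper opens to 88 mm and grips with 3 to 60 N. Pads are 20 mm wide; open, the fingers measure 115 mm over their backs; the gripper's body (75 mm by 178 mm) begins 61 mm behind the grasp point.
Start: joints at [1.258, 0.411, -0.013, 1.596, 0.006, 1.134, -0.082], TCP at [0.151, -0.606, 0.195] pointing down, gripper open.
Joint ranges: [-2.95, 2.95], [-0.29, 1.99], [-1.47, 1.44], [0.14, 2.54], [-1.03, 4.17], [0.13, 1.85], [-2.86, 2.86]. Speed limits (rad/s): [2.39, 2.39, 3.01, 3.01, 3.14, 3.14, 3.14].

INTERFACE

Orientations are given as a unit quaternion [x, y, z, w].
In Python, from rig import read_state, grab_frame, calibration, finish_job gives the robot as it stands.
- The arm moves only by the shell command python3 -m jog 'ROWS' [FORCE]. ROWS is JSON, a list of rows, each an object of numbers: "tx", "ty", "tz": the shift along the world's x, y, z in mm; "ax", "ay", "az": the turn, a rotation vector about the world's x, y, z in degrees; "grip": the opening, from 0 (shut) to 1 (fully open). In form: [{"tx": .., "ty": .., "tz": .., "ax": .., "ay": .., "az": .., "grip": ..}, ...]. A call has 1 to 12 rows; each row is the pose to reach, as a shift and turn from the pose commanded when the call began; what a row does not reach only later rows make up. A row lasts 1/12 s, in which the tool goes at most 41.7 mm and 7.16 degrees, less where a joint would pass 70% of its speed; a pose out of reach is approached as far as the arm can. A call with a gripper value outside its range is refused whole. The fingers move at their own pace and stop on an object; FORCE is the grip in N (left out, the last holds). Time passes only in rows, so rows that repeat a pose let the fingers close. It gives the time, the measured TCP pose, the force and the opening at its end, in the units of the state.
- read_state(): the state, without advancing time (a new reading comes with each control period).
- grab_frame(name): name is "scene" or "top"; returns (picture, depth): 400x640x3 uint8, red, green, blue; 400x640 float32, m along the optical axis (not along the pixel's ray), 0 where there is no reading.
- calibration(name): a dict with "vfov" (degrees; the focal length in pixels is half the picture's height over the tangent of half this angle, whatever the lens; pixels are square), "cx", "cy" (the principal point, pixels), "position" and "attitude" of the camera in the world. Camera axes: x right, y down, z forward; pixel columns grow to the right and rows downward; lengths in m; the calibration is good to about 2 mm. A picture is of the moment at which its call begins. calibration takes no time and is no camera call.
- finish_job(): hands the job in, once; it reports no verdict.
The state is a dict: "time_s": time; "qpos": joint angles; "dq": joint speeds; "tau": joint torques, N m; "tcp_pos": TCP position; "ee_rot": TCP orientation; "wrist_force": force on the tool from outside, world axes, zero at the start; "torque": the same for the moment, N m; "gripper_width": finger opening in m.
Only numpy, scipy, OpenCV 4.12 (cv2) and the standard library are available. Lean on these libraries where they do the work, as an engineer would, in place of code of your own. Each camera call takes 0.05 s, during which the arm holds its last target.

TASK

The lid is on the grey sample box, but the four white rim sections round its edge, one on each side, still stand up. Press them down with the fingertips one at a time, each near the middle of its outer edge, until it clicks flush with the lid, in any order, firmly but not hard, until all four are shut. Do not grasp, lift or push the box about, leave the things around it where they are, and draw the fingers clear at the end.

Things in the scene. Friction and masses are not known exactly. Their poses are not given: they have to be found in the camera images.
- sample_box: closed grey plastic sample box with white snap-shut lid, 130 (x) x 170 (y) x 55 mm high, about 0.8 kg, loose. Origin: centre of its underside; z up; x points away from the robot within 0.6 rad. The lid's middle (70 x 110 mm) and its four 30 mm corners are fixed; between the corners lie four rim sections, one a side, each hinged along its inner edge.
- section_far (a joint): angle (rad) of the rim section on the far long side (+x of the box): 0 = clicked shut, flush with the lid; about 0.5 = open, its outer edge 14 mm above the lid. It snaps: pressed at its outer part with 6 to 10 N it passes a catch at 0.2, springs shut from there by itself and stays; let go above 0.25 it springs up again, in between it may stop half-way.
- press_far (a point): point to press on the rim section on the far long side (+x of the box): on its upper face, mid-length, 8 mm inside the outer edge (section 107 mm along the rim, 30 mm deep; point 22 mm from the hinge). Moves with the section. When shut it lies at x = +57, y = 0, z = 55 mm in the box's frame, about 10 mm lower than when open. x outwards, z out of the face.
- section_left (a joint): angle (rad) of the rim section on the left short side (+y of the box): 0 = clicked shut, flush with the lid; about 0.5 = open, its outer edge 14 mm above the lid. It snaps: pressed at its outer part with 6 to 10 N it passes a catch at 0.2, springs shut from there by itself and stays; let go above 0.25 it springs up again, in between it may stop half-way.
- press_left (a point): point to press on the rim section on the left short side (+y of the box): on its upper face, mid-length, 8 mm inside the outer edge (section 67 mm along the rim, 30 mm deep; point 22 mm from the hinge). Moves with the section. When shut it lies at x = 0, y = +77, z = 55 mm in the box's frame, about 10 mm lower than when open. x outwards, z out of the face.
- section_near (a joint): angle (rad) of the rim section on the near long side (-x of the box, towards the robot): 0 = clicked shut, flush with the lid; about 0.5 = open, its outer edge 14 mm above the lid. It snaps: pressed at its outer part with 6 to 10 N it passes a catch at 0.2, springs shut from there by itself and stays; let go above 0.25 it springs up again, in between it may stop half-way.
- press_near (a point): point to press on the rim section on the near long side (-x of the box, towards the robot): on its upper face, mid-length, 8 mm inside the outer edge (section 107 mm along the rim, 30 mm deep; point 22 mm from the hinge). Moves with the section. When shut it lies at x = -57, y = 0, z = 55 mm in the box's frame, about 10 mm lower than when open. x outwards, z out of the face.
- section_right (a joint): angle (rad) of the rim section on the right short side (-y of the box): 0 = clicked shut, flush with the lid; about 0.5 = open, its outer edge 14 mm above the lid. It snaps: pressed at its outer part with 6 to 10 N it passes a catch at 0.2, springs shut from there by itself and stays; let go above 0.25 it springs up again, in between it may stop half-way.
- press_right (a point): point to press on the rim section on the right short side (-y of the box): on its upper face, mid-length, 8 mm inside the outer edge (section 67 mm along the rim, 30 mm deep; point 22 mm from the hinge). Moves with the section. When shut it lies at x = 0, y = -77, z = 55 mm in the box's frame, about 10 mm lower than when open. x outwards, z out of the face.
- vial: bystander: amber glass vial with black cap, 22 mm across, 70 mm high, standing to the right of the box; origin at the centre of its underside
- beaker: bystander: small clear beaker, 53 mm across, 70 mm high, standing to the right of the box; origin at the centre of its underside
- timer: bystander: white bench timer, 58 x 58 x 18 mm, lying at the left; origin at the centre of its underside
- tape_roll: bystander: roll of paper tape, 68 mm across, 19 mm high, lying at the right; origin at the centre of its underside
- big_beaker: bystander: larger clear beaker, 64 mm across, 82 mm high, standing left of the box near the front edge; origin at the centre of its underside
- bottle: bystander: white bottle with screw cap, 54 mm across, 109 mm high, standing at the right near the front edge; origin at the centre of its underside

How it is judged:
On the way, in this order (a step that is already met when the one before it is completed fails the run):
1. a first section has clicked shut (value of joint any of section_far, section_left, section_near, section_right below 0.04 rad), for 0.2 s.
2. a second section, pressed after the first, has clicked shut ((value of joint each of section_far, section_left below 0.04 rad or value of joint each of section_far, section_near below 0.04 rad or value of joint each of section_far, section_right below 0.04 rad or value of joint each of section_left, section_near below 0.04 rad or value of joint each of section_left, section_right below 0.04 rad or value of joint each of section_near, section_right below 0.04 rad)), for 0.2 s.
3. a third section has clicked shut ((value of joint each of section_far, section_left, section_near below 0.04 rad or value of joint each of section_far, section_left, section_right below 0.04 rad or value of joint each of section_far, section_near, section_right below 0.04 rad or value of joint each of section_left, section_near, section_right below 0.04 rad)), for 0.2 s.
4. all four sections have clicked shut (value of joint each of section_far, section_left, section_near, section_right below 0.04 rad), for 0.2 s.
At the end, for the whole second after the job is handed in: All four rim sections are shut (each within 0.04 rad of flush); the sample box stands flat and at rest within 40 mm of where it stood, and every bystander is within 30 mm of its place (value of joint each of section_far, section_left, section_near, section_right below 0.04 rad and height (world z) of sample_box below 0.005 m and angle between sample_box's own z axis and vertical below 0.05 rad and distance of sample_box from where it was at the start of the episode below 0.04 m and linear speed of sample_box below 0.01 m/s and distance of each of vial, beaker, timer, tape_roll, big_beaker, bottle from where it was at the start of the episode below 0.03 m); the robot touches nothing.
It fails at once if the box is lifted or tipped (height (world z) of sample_box above 0.01 m or angle between sample_box's own z axis and vertical above 0.12 rad).
It fails at once if the box is pushed more than 40 mm from its place (distance of sample_box from where it was at the start of the episode above 0.04 m).
It fails at once if the box is pressed hard (over 50 N) (contact force between any of the fingers, the arm and sample_box above 50 N).
It fails at once if a bystander is moved, knocked over or lifted (more than 30 mm) (distance of any of vial, beaker, timer, tape_roll, big_beaker, bottle from where it was at the start of the episode above 0.03 m).
It also fails if it takes over 45 s, if anything falls off the work surface, if the arm or the gripper's body presses on something with over 40 N, if the wrist force passes 120 N, or if a joint passes its speed limit or range.

## Working session

There is one attempt and no reset: what is moved stays moved. The work goes in short steps, Python scripts to look and compute and a shell command to move; the robot and the scene stay as the last step left them, time stands still between calls to the robot, and variables do not carry over. Pictures are saved under pics/ and viewed, and the job is handed in when it is done.

```bash
mkdir -p pics
cat > h.py <<'E'
import numpy as np, cv2
from rig import *
from scipy.spatial.transform import Rotation as R
def cam(n):
    c=calibration(n); f=200/np.tan(np.radians(c["vfov"])/2)
    a=np.array(c["attitude"],float)
    M=R.from_quat(a).as_matrix() if a.size==4 else a.reshape(3,3)
    return c,f,M,np.array(c["position"])
def cloud(n,d):
    c,f,M,p=cam(n); v,u=np.mgrid[0:400,0:640]
    P=np.stack([(u-c["cx"])/f*d,(v-c["cy"])/f*d,d],-1)
    return P@M.T+p
E
python3 - <<'E'
from h import *
for n in("scene","top"):
    print(calibration(n)); p,d=grab_frame(n); cv2.imwrite(f"pics/{n}0.png",p[:,:,::-1]); np.save(n+"_d.npy",d);np.save(n+"_p.npy",p)
print(read_state())
E
```

```text
{'vfov': 52.529291059010795, 'cx': 320.75778856142546, 'cy': 202.6957253968017, 'position': array([-0.3405758, -0.5114865,  0.6232879]), 'attitude': array([ 0.7497199 , -0.41489538,  0.24882306, -0.45151852])}
{'vfov': 57.8960866697719, 'cx': 323.6394377452952, 'cy': 196.9993974883958, 'position': array([0.32205311, 0.04162064, 1.28493696]), 'attitude': array([-0.69812183,  0.71272012, -0.04552966,  0.05082315])}
{'time_s': 0.1, 'qpos': array([ 1.25782543,  0.41184347, -0.01269016,  1.59692813,  0.00559667,
        1.13428744, -0.08221691]), 'dq': array([ 0.00123636, -0.00368127, -0.00057944, -0.00235893,  0.00122933,
       -0.00264038,  0.00092992]), 'tau': array([ 2.91153112e-03, -5.89084911e+01,  6.43786099e-01, -2.91707414e+01,
       -5.38437255e-02,  1.45596880e-02,  5.43550459e-05]), 'tcp_pos': array([ 0.15129251, -0.60592   ,  0.19409182]), 'ee_rot': array([ 9.92520864e-01,  1.22073024e-01, -1.39837783e-04, -7.01628156e-04]), 'wrist_force': array([-0.52943009,  0.20211654,  0.52773788]), 'torque': array([ 0.03244332,  0.00428524, -0.00941756]), 'gripper_width': 0.08779281964460178}
```

View pics/scene0.png

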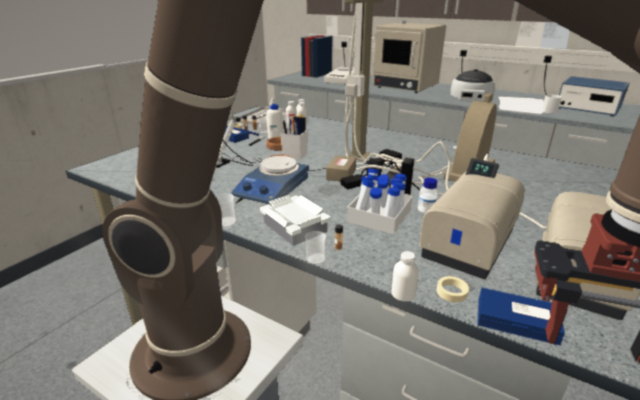

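View pics/top0.png

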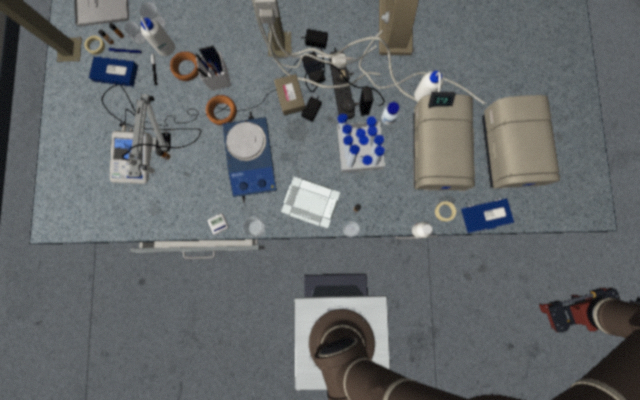

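The top view shows the white lid at about (310,202), with the beaker at (352,228), the vial at (357,207) and the blue hotplate at (250,160) beside it. Next I'll measure the lid.

Run:
```python
from h import *
for n,b in(("top",(260,150,400,250)),("scene",(210,170,350,270))):
    d=np.load(n+"_d.npy");p=np.load(n+"_p.npy");W=cloud(n,d)
    x0,y0,x1,y1=b
    c=cv2.resize(p[y0:y1,x0:x1,::-1],None,fx=5,fy=5,interpolation=cv2.INTER_CUBIC);cv2.imwrite(f"pics/{n}z.png",c)
    z=W[...,2]; m=(z>.04)&(z<.08)&(p.min(2)>120)
    m[:y0]=0;m[y1:]=0;m[:,:x0]=0;m[:,x1:]=0
    k,l,s,_=cv2.connectedComponentsWithStats(m.astype(np.uint8),connectivity=4)
    for i in range(1,k):
        if s[i,4]<100: continue
        q=W[l==i]; r=cv2.minAreaRect((q[:,:2]*1000).astype(np.float32)); print(n,s[i],r,np.median(q[:,2]),np.percentile(q[:,2],[5,25,75,95]))
        print(cv2.boxPoints(r))
    # table z check, zmap
    print(np.median(z[y0+60:y0+70,x0:x1]))
    if n=="top":
        zz=z[170:240:3,270:372:4]; print((zz*1000).round().astype(int))
```

```text
top [ 281  176   59   52 1899] ((477.5722961425781, 96.28336334228516), (173.0880889892578, 133.2649688720703), 69.94194030761719) 0.057874835431176885 [0.05184294 0.0551907  0.06289825 0.06818968]
[[385.2992     37.84169  ]
 [510.48102    -7.8644867]
 [569.8454    154.72504  ]
 [444.66357   200.43121  ]]
0.0020736963900341854
[[  56    2   -2    8    1   -4    3    3   -1    2    1    2    0    1
    -2   -3    0   -1   34   28   21   21   10   -3    2    1]
 [  55    2    0    2    3    0   -1   -2   -2    0   -2   -5    1    1
    -1   -1    2    1    0    2    2   -5   -5    0    5   -1]
 [  51   47   -3   -2    2    1   52    3    1    5    0    3    0    1
     2    4   -5   -1   -1    2    1    2    0    0    3 1285]
 [  50   42    0   -2    1   -2   52   55   65   58    1   -2    2    6
    -3    2    3   -2    7    0    1    3    3    1   -4    4]
 [  49   40   -6    1    2    6   56   57   65   67   74   62    5   -5
     3   -1   -1    0    0    1   -1   -1    4    3    1    2]
 [  47   40    2   -1   -6   64   66   56   58   60   63   68   67   58
     3    4   -1   -1   
[... 2972 characters left out ...]
]
 [402.13892 248.29875]
 [438.82117 304.10867]
 [403.7862  327.1361 ]]
scene [ 260  195   70   41 1620] ((476.2066955566406, 94.4352035522461), (175.87725830078125, 133.63206481933594), 70.39524841308594) 0.05740553877468868 [0.04627716 0.05549908 0.06270265 0.06816002]
[[383.758     34.01317 ]
 [509.64334  -10.824356]
 [568.6554   154.85724 ]
 [442.77005  199.69476 ]]
scene [305 231  21  21 349] ((381.24810791015625, -40.184226989746094), (51.71733474731445, 50.277259826660156), 59.407161712646484) 0.0569104972609068 [0.0419442  0.04934463 0.06476012 0.07028127]
[[346.4483    -49.649612 ]
 [389.72723   -75.23741  ]
 [416.0479    -30.718842 ]
 [372.76898    -5.1310425]]
0.002945767225377094
```

Run:
```python
from h import *
d=np.load("top_d.npy");W=cloud("top",d);z=W[...,2]
ok=(d>0)
# max height map in 0.1 m cells
X=np.arange(.25,1.0,.05);Y=np.arange(.4,-.75,-.05)
print("y",(Y*100).round().astype(int))
for x in X[::-1]:
    print(round(x,2),[int(1000*np.percentile(q,98)) if (q:=z[ok&(d<1.6)&(z<.9)&(abs(W[...,0]-x-.025)<.025)&(abs(W[...,1]-y-.025)<.025)]).size else -1 for y in Y])
c=np.array([477,95.3]);a=np.radians(-20)
for n,u in dict(far=(57,0),left=(0,77),near=(-57,0),right=(0,-77)).items():
    print(n,c+R.from_euler('z',a).as_matrix()[:2,:2]@u)
```

```text
y [ 40  35  30  25  20  15  10   5   0  -5 -10 -15 -20 -25 -30 -35 -40 -45
 -50 -55 -60 -65 -70]
0.95 [158, 103, 5, 5, 307, 303, 37, 57, 64, 65, 47, 29, 76, 49, 7, 8, 5, 5, 5, 4, 4, 5, 6]
0.9 [162, 106, 4, 5, 60, 60, 59, 52, 52, 69, 54, 34, 15, 37, 8, 129, 5, 10, 7, 4, 5, 5, 5]
0.85 [32, 31, 5, 6, 58, 61, 61, 60, 71, 68, 61, 135, 9, 10, 122, 190, 135, 6, 8, 9, 5, 5, 6]
0.8 [17, 33, 25, 5, 7, 59, 59, 35, 6, 57, 140, 141, 105, 105, 152, 192, 189, 163, -1, 28, 4, -1, 158]
0.75 [57, 63, 88, 70, 63, 5, 31, 32, 5, 117, 113, 120, 106, 106, 181, 196, 196, 163, -1, 156, 166, 166, 164]
0.7 [5, 88, 89, 89, 64, 6, 5, 6, 5, 118, 126, 124, 53, 5, 156, 165, 166, 163, -1, 155, 165, 166, 164]
0.65 [4, 90, 90, 89, 65, 5, 5, 5, 5, 123, 125, 127, 123, 5, 158, 165, 167, 163, 2, 154, 166, 166, 164]
0.6 [4, 84, 88, 87, 64, 5, 5, 5, 4, 127, 128, 126, 123, 4, 160, 166, 166, 163, 3, 154, 165, 166, 164]
0.55 [5, 63, 63, 66, 59, 55, 61, 6, 5, 54, 121, 116, 42, 6, 159, 166, 166, 162, 5, 152, 166, 166, 165]
0.5 [5, 49, 65, 65, 47, 69, 67, 70, 69, 52, 6, 5, 5, 5, 160, 165, 166, 161, 5, 150, 165, 166, 164]
0.45 [4, 6, 17, 6, 6, 70, 61, 61, 69, 10, 73, 5, 5, 5, 5, 6, 22, 19, 37, 38, 38, 5, 6]
0.4 [21, 16, 81, 83, 5, 68, 71, 70, 69, 70, 71, 7, 5, 5, 17, 21, 23, 37, 39, 39, 39, 6, 5]
0.35 [21, 7, 83, 84, 5, 6, 5, 55, 56, 71, 72, 6, 6, 6, 111, 77, 4, 34, 39, 38, 37, 7, 6]
0.3 [-179, -179, -180, -1, -1, -1, -1, -1, -1, -1, -1, -1, -1, -1, 31, -1, -1, -1, -1, -1, -1, -1, -1]
0.25 [-1, -1, -1, -1, -1, -1, -1, -1, -1, -1, -1, -1, -1, -1, -1, -1, -1, -1, -1, -1, -1, -1, -1]
far [530.56247938  75.80485183]
left [503.33555104 167.6563318 ]
near [423.43752062 114.79514817]
right [450.66444896  22.9436682 ]
```

View pics/topz.png

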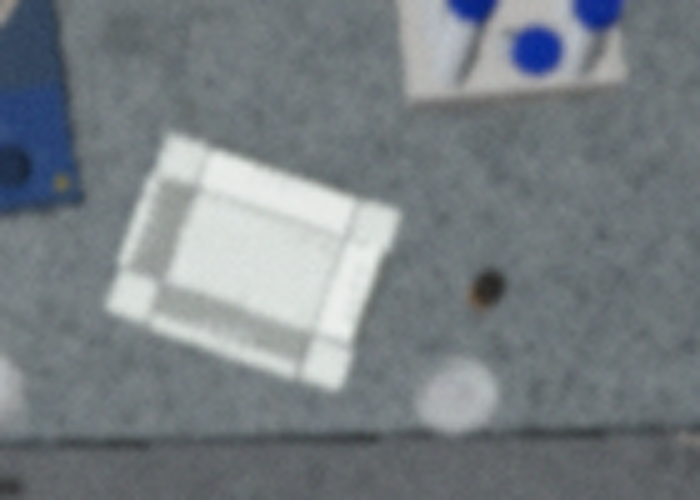

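View pics/scenez.png

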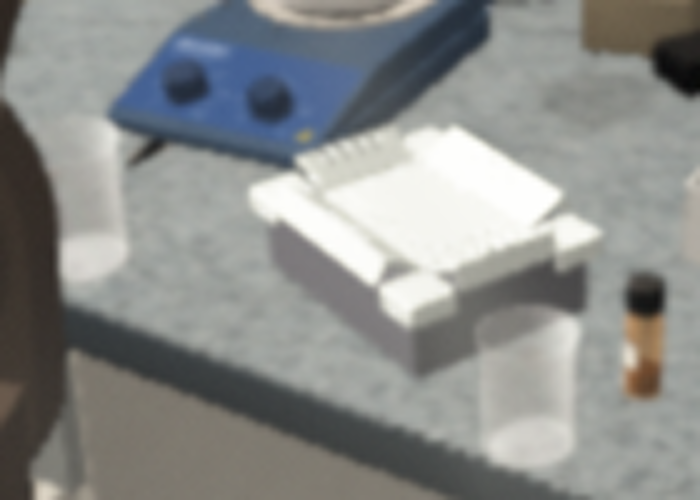

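The lid centre is at about (477, 95) mm with yaw of about −20°, and the two cameras agree. All four sections are up. I'll close the fingers and travel high.

```bash
python3 -m jog '[{"tx":60,"ty":60,"tz":60,"az":-34,"grip":0},{"tx":120,"ty":120,"tz":60,"az":-34,"grip":0},{"tx":250,"ty":300,"tz":60,"az":-34,"grip":0},{"tx":250,"ty":300,"tz":60,"az":-34,"grip":0},{"tx":250,"ty":300,"tz":60,"az":-34,"grip":0},{"tx":250,"ty":300,"tz":60,"az":-34,"grip":0},{"tx":250,"ty":300,"tz":60,"az":-34,"grip":0},{"tx":250,"ty":300,"tz":60,"az":-34,"grip":0},{"tx":250,"ty":300,"tz":60,"az":-34,"grip":0},{"tx":250,"ty":300,"tz":60,"az":-34,"grip":0},{"tx":250,"ty":300,"tz":60,"az":-34,"grip":0},{"tx":250,"ty":300,"tz":60,"az":-34,"grip":0}]'
```

```text
validation failed for argument at $[0]...
```

```bash
python3 -m jog '[{"tx":60,"ty":60,"tz":60,"ax":0,"ay":0,"az":-34,"grip":0},{"tx":120,"ty":120,"tz":60,"ax":0,"ay":0,"az":-34,"grip":0},{"tx":250,"ty":300,"tz":60,"ax":0,"ay":0,"az":-34,"grip":0},{"tx":250,"ty":300,"tz":60,"ax":0,"ay":0,"az":-34,"grip":0},{"tx":250,"ty":300,"tz":60,"ax":0,"ay":0,"az":-34,"grip":0},{"tx":250,"ty":300,"tz":60,"ax":0,"ay":0,"az":-34,"grip":0},{"tx":250,"ty":300,"tz":60,"ax":0,"ay":0,"az":-34,"grip":0},{"tx":250,"ty":300,"tz":60,"ax":0,"ay":0,"az":-34,"grip":0},{"tx":250,"ty":300,"tz":60,"ax":0,"ay":0,"az":-34,"grip":0},{"tx":250,"ty":300,"tz":60,"ax":0,"ay":0,"az":-34,"grip":0},{"tx":250,"ty":300,"tz":60,"ax":0,"ay":0,"az":-34,"grip":0},{"tx":250,"ty":300,"tz":60,"ax":0,"ay":0,"az":-34,"grip":0}]'
```

```text
time_s: 1.1
tcp_pos: [0.4024, -0.3049, 0.2547]
ee_rot: [0.985, -0.171, -0.0, -0.0]
wrist_force: [-0.2, -0.4, -0.0]
gripper_width: 0.0112
```

```bash
python3 -m jog '[{"tx":48,"ty":328,"tz":-60,"ax":0,"ay":0,"az":0,"grip":0},{"tx":48,"ty":328,"tz":-60,"ax":0,"ay":0,"az":0,"grip":0},{"tx":48,"ty":328,"tz":-60,"ax":0,"ay":0,"az":0,"grip":0},{"tx":48,"ty":328,"tz":-60,"ax":0,"ay":0,"az":0,"grip":0},{"tx":48,"ty":328,"tz":-60,"ax":0,"ay":0,"az":0,"grip":0},{"tx":48,"ty":328,"tz":-60,"ax":0,"ay":0,"az":0,"grip":0},{"tx":48,"ty":328,"tz":-60,"ax":0,"ay":0,"az":0,"grip":0},{"tx":48,"ty":328,"tz":-60,"ax":0,"ay":0,"az":0,"grip":0},{"tx":48,"ty":328,"tz":-60,"ax":0,"ay":0,"az":0,"grip":0},{"tx":48,"ty":328,"tz":-154,"ax":0,"ay":0,"az":0,"grip":0},{"tx":48,"ty":328,"tz":-154,"ax":0,"ay":0,"az":0,"grip":0},{"tx":48,"ty":328,"tz":-154,"ax":0,"ay":0,"az":0,"grip":0}]'
python3 - <<'E'
from h import *
for n,b in(("top",(260,150,400,250)),("scene",(210,170,350,270))):
    p,d=grab_frame(n);x0,y0,x1,y1=b
    cv2.imwrite(f"pics/{n}1.png",cv2.resize(p[y0:y1,x0:x1,::-1],None,fx=5,fy=5,interpolation=cv2.INTER_CUBIC))
print(read_state()["tcp_pos"],read_state()["wrist_force"],read_state()["gripper_width"])
E
```

```text
time_s: 2.1
tcp_pos: [0.4461, 0.0195, 0.096]
ee_rot: [0.985, -0.174, -0.003, 0.001]
wrist_force: [-1.1, 0.3, -0.4]
gripper_width: 0.0005
[0.4472409  0.01970379 0.09827769] [ 0.50991193 -0.01261169  0.09917364] 0.00027112827389459644
```

View pics/scene1.png

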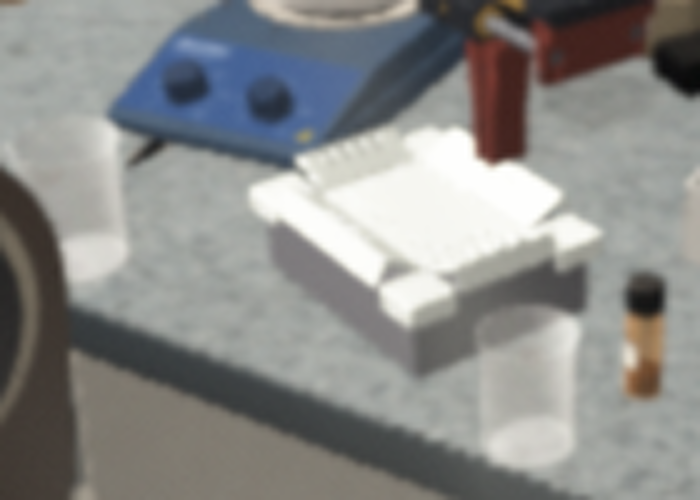

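Run:
```python
from h import *
c,f,M,p=cam("scene")
for q in([.447,.020,.098],[.4507,.0229,.065],[.447,.02,.055]):
    a=M.T@(np.array(q)-p); print((c["cx"]+f*a[0]/a[2]-210)*5,(c["cy"]+f*a[1]/a[2]-170)*5)
```

```text
497.1414277720294 199.51383048848214
497.3463669546865 248.34314851826662
498.2976755542552 268.5149532427229
```

View pics/top1.png

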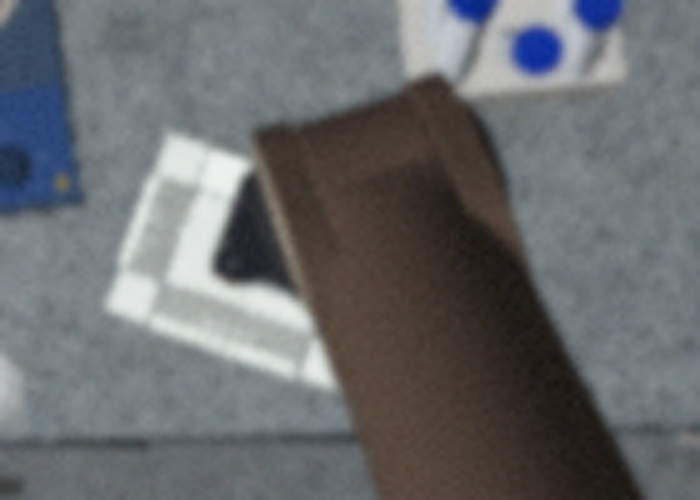

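The finger tip shows at crop (500,160), but I predicted (497,199). I'll check this with depth before pressing.

Run:
```python
from h import *
p,d=grab_frame("scene");W=cloud("scene",d);s=read_state();print(s["tcp_pos"],s["ee_rot"])
cv2.imwrite("pics/scene2.png",cv2.resize(p[150:230,270:370,::-1],None,fx=7,fy=7,interpolation=cv2.INTER_NEAREST))
for v in range(176,212,2):
    print(v,[tuple((1000*W[v,u]).round().astype(int)) for u in (306,309,312)],p[v,309])
```

```text
[0.44876178 0.02013007 0.10005994] [ 9.84691712e-01 -1.74299327e-01 -1.34327632e-03  4.15111208e-04]
176 [(np.int64(415), np.int64(7), np.int64(213)), (np.int64(428), np.int64(7), np.int64(208)), (np.int64(407), np.int64(-16), np.int64(221))] [90 69 65]
178 [(np.int64(437), np.int64(22), np.int64(195)), (np.int64(432), np.int64(10), np.int64(200)), (np.int64(440), np.int64(6), np.int64(198))] [105  53  45]
180 [(np.int64(441), np.int64(25), np.int64(187)), (np.int64(434), np.int64(11), np.int64(193)), (np.int64(445), np.int64(9), np.int64(190))] [94 47 40]
182 [(np.int64(442), np.int64(26), np.int64(181)), (np.int64(434), np.int64(11), np.int64(188)), (np.int64(443), np.int64(8), np.int64(185))] [87 44 38]
184 [(np.int64(442), np.int64(26), np.int64(175)), (np.int64(434), np.int64(11), np.int64(182)), (np.int64(445), np.int64(9), np.int64(178))] [90 45 39]
186 [(np.int64(442), np.int64(26), np.int64(170)), (np.int64(434), np.int64(11), np.int64(176)), (np.int64(446), np.int64(10), np.int64(172))] [92 46 40]
188 [(np.int64(441), np.int64(25), np.int64(164)), (np.int64(436), np.int64(1
[... 1070 characters left out ...]
int64(77), np.int64(69)), (np.int64(642), np.int64(141), np.int64(1))] [219 212 201]
204 [(np.int64(527), np.int64(86), np.int64(61)), (np.int64(525), np.int64(74), np.int64(65)), (np.int64(525), np.int64(64), np.int64(68))] [254 254 252]
206 [(np.int64(523), np.int64(83), np.int64(57)), (np.int64(519), np.int64(70), np.int64(63)), (np.int64(519), np.int64(60), np.int64(65))] [254 254 253]
208 [(np.int64(512), np.int64(76), np.int64(58)), (np.int64(512), np.int64(65), np.int64(61)), (np.int64(514), np.int64(56), np.int64(62))] [254 254 253]
210 [(np.int64(507), np.int64(73), np.int64(54)), (np.int64(505), np.int64(61), np.int64(58)), (np.int64(506), np.int64(51), np.int64(61))] [254 254 252]
```

View pics/scene2.png

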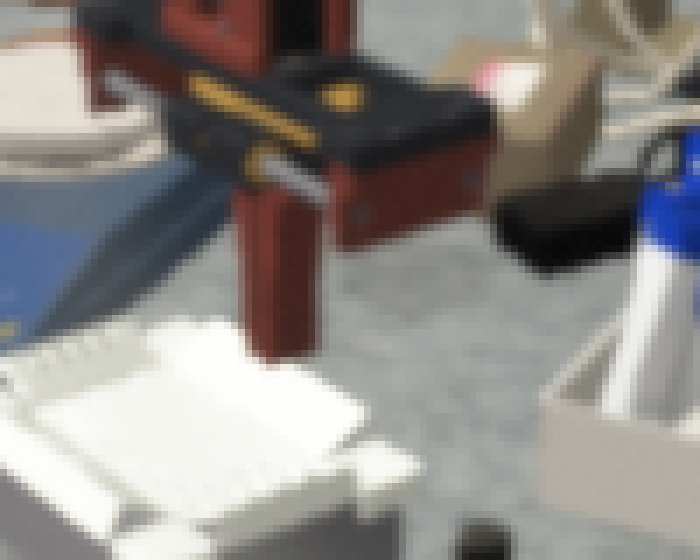

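The finger's xy is right at about (447,21). The visible finger end is at z≈128, though, while the TCP reads 100. So I can't trust the height, and I'll descend in small steps and watch the force.

```bash
python3 -m jog '[{"tx":1,"ty":1,"tz":-12,"ax":0,"ay":0,"az":0,"grip":0},{"tx":1,"ty":1,"tz":-22,"ax":0,"ay":0,"az":0,"grip":0},{"tx":1,"ty":1,"tz":-26,"ax":0,"ay":0,"az":0,"grip":0},{"tx":1,"ty":1,"tz":-28,"ax":0,"ay":0,"az":0,"grip":0},{"tx":1,"ty":1,"tz":-28,"ax":0,"ay":0,"az":0,"grip":0}]'; python3 -m jog '[{"tx":0,"ty":0,"tz":-2,"ax":0,"ay":0,"az":0,"grip":0},{"tx":0,"ty":0,"tz":-4,"ax":0,"ay":0,"az":0,"grip":0}]'; python3 -m jog '[{"tx":0,"ty":0,"tz":-2,"ax":0,"ay":0,"az":0,"grip":0},{"tx":0,"ty":0,"tz":-3,"ax":0,"ay":0,"az":0,"grip":0}]'
python3 - <<'E'
from h import *
p,d=grab_frame("scene");W=cloud("scene",d);s=read_state();print(s["tcp_pos"],s["wrist_force"])
cv2.imwrite("pics/scene3.png",cv2.resize(p[150:230,270:370,::-1],None,fx=7,fy=7,interpolation=cv2.INTER_NEAREST))
E
```

```text
time_s: 2.67
tcp_pos: [0.4506, 0.0223, 0.0731]
ee_rot: [0.985, -0.174, 0.0, 0.0]
wrist_force: [0.1, -0.9, 0.6]
gripper_width: 0.0006
time_s: 2.83
tcp_pos: [0.4509, 0.0226, 0.0693]
ee_rot: [0.985, -0.173, 0.001, -0.0]
wrist_force: [0.1, -0.6, -0.2]
gripper_width: 0.0001
time_s: 3.0
tcp_pos: [0.4505, 0.0226, 0.0658]
ee_rot: [0.985, -0.173, 0.0, 0.0]
wrist_force: [-1.0, -0.5, 0.9]
gripper_width: 0.0007
[0.45034008 0.02259969 0.06562815] [ 0.34358931 -0.32793563 -0.30028852]
```

View pics/scene3.png

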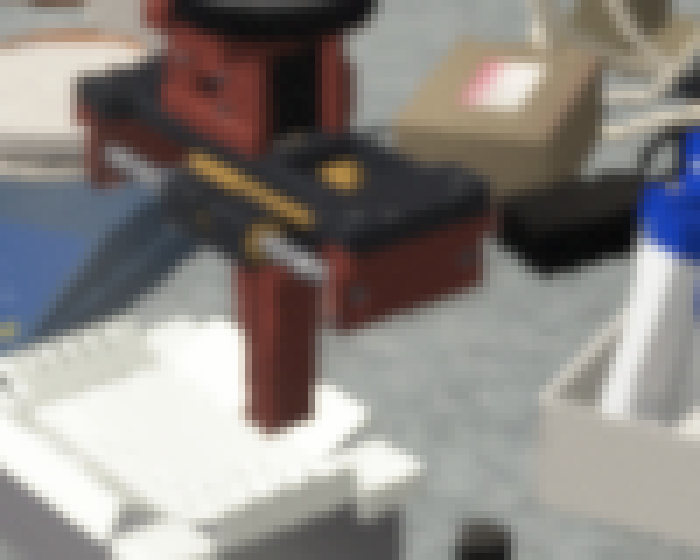

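No contact yet, and the finger end is visibly about 25 mm above the section. I'll keep going carefully.

```bash
python3 -m jog '[{"tx":0,"ty":0,"tz":-5,"ax":0,"ay":0,"az":0,"grip":0},{"tx":0,"ty":0,"tz":-10,"ax":0,"ay":0,"az":0,"grip":0},{"tx":0,"ty":0,"tz":-14,"ax":0,"ay":0,"az":0,"grip":0},{"tx":0,"ty":0,"tz":-16,"ax":0,"ay":0,"az":0,"grip":0}]'; python3 -m jog '[{"tx":0,"ty":0,"tz":-2,"ax":0,"ay":0,"az":0,"grip":0},{"tx":0,"ty":0,"tz":-3,"ax":0,"ay":0,"az":0,"grip":0}]';python3 -m jog '[{"tx":0,"ty":0,"tz":-2,"ax":0,"ay":0,"az":0,"grip":0},{"tx":0,"ty":0,"tz":-3,"ax":0,"ay":0,"az":0,"grip":0}]'; python3 -m jog '[{"tx":0,"ty":0,"tz":-2,"ax":0,"ay":0,"az":0,"grip":0},{"tx":0,"ty":0,"tz":-2,"ax":0,"ay":0,"az":0,"grip":0}]'
python3 - <<'E'
from h import *
p,d=grab_frame("scene");W=cloud("scene",d);s=read_state();print(s["tcp_pos"],s["wrist_force"])
cv2.imwrite("pics/scene4.png",cv2.resize(p[150:230,270:370,::-1],None,fx=7,fy=7,interpolation=cv2.INTER_NEAREST))
E
```

```text
time_s: 3.38
tcp_pos: [0.45, 0.0226, 0.049]
ee_rot: [0.985, -0.173, -0.001, 0.0]
wrist_force: [-0.7, 0.0, -0.3]
gripper_width: 0.0002
time_s: 3.55
tcp_pos: [0.4503, 0.0227, 0.0465]
ee_rot: [0.985, -0.173, -0.0, 0.0]
wrist_force: [-0.2, 0.3, 0.6]
gripper_width: 0.0007
time_s: 3.72
tcp_pos: [0.4505, 0.0226, 0.0437]
ee_rot: [0.985, -0.173, -0.0, 0.0]
wrist_force: [0.1, -0.4, -0.0]
gripper_width: 0.0005
time_s: 3.88
tcp_pos: [0.4503, 0.0226, 0.0416]
ee_rot: [0.985, -0.173, -0.0, 0.0]
wrist_force: [-0.3, -0.2, 0.4]
gripper_width: 0.0005
[0.4503908  0.02258199 0.04173485] [-0.56180119 -0.14310324  0.33185374]
```

View pics/scene4.png

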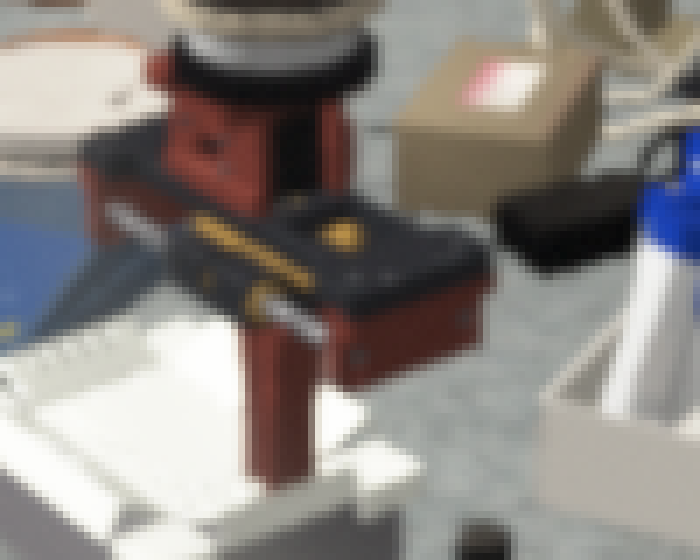

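The finger end now shows right at the section's outer edge, around crop (275,485). Next I press in 2 mm steps.

```bash
J='python3 -m jog'; python3 -m jog '[{"tx":0,"ty":0,"tz":-2,"ax":0,"ay":0,"az":0,"grip":0},{"tx":0,"ty":0,"tz":-2,"ax":0,"ay":0,"az":0,"grip":0}]' | grep -E "tcp|force"; python3 -m jog '[{"tx":0,"ty":0,"tz":-2,"ax":0,"ay":0,"az":0,"grip":0},{"tx":0,"ty":0,"tz":-2,"ax":0,"ay":0,"az":0,"grip":0}]'| grep -E "tcp|force"; python3 -m jog '[{"tx":0,"ty":0,"tz":-2,"ax":0,"ay":0,"az":0,"grip":0},{"tx":0,"ty":0,"tz":-2,"ax":0,"ay":0,"az":0,"grip":0}]'| grep -E "tcp|force"
```

```text
tcp_pos: [0.4505, 0.0224, 0.0397]
wrist_force: [0.4, -0.7, 0.6]
tcp_pos: [0.4503, 0.0218, 0.0378]
wrist_force: [-1.5, -3.7, 4.2]
tcp_pos: [0.4501, 0.0211, 0.0358]
wrist_force: [-2.4, -6.4, 6.0]
```

Contact came at a TCP z of about 39, with force building gently. I'll continue.

```bash
python3 -m jog '[{"tx":0,"ty":0,"tz":-2,"ax":0,"ay":0,"az":0,"grip":0},{"tx":0,"ty":0,"tz":-2,"ax":0,"ay":0,"az":0,"grip":0}]' | grep -E "tcp|force"; python3 -m jog '[{"tx":0,"ty":0,"tz":-2,"ax":0,"ay":0,"az":0,"grip":0},{"tx":0,"ty":0,"tz":-2,"ax":0,"ay":0,"az":0,"grip":0}]'| grep -E "tcp|force"
python3 - <<'E'
from h import *
p,d=grab_frame("scene");s=read_state();print(s["time_s"],s["tcp_pos"],s["wrist_force"])
cv2.imwrite("pics/scene5.png",cv2.resize(p[170:250,250:350,::-1],None,fx=7,fy=7,interpolation=cv2.INTER_NEAREST))
E
```

```text
tcp_pos: [0.4499, 0.021, 0.0337]
wrist_force: [-1.3, -5.5, 3.5]
tcp_pos: [0.4503, 0.0227, 0.0316]
wrist_force: [-0.5, 0.0, -0.3]
4.8167 [0.45048297 0.02301081 0.03170804] [0.66198654 0.69344492 0.20849717]
```

View pics/scene5.png

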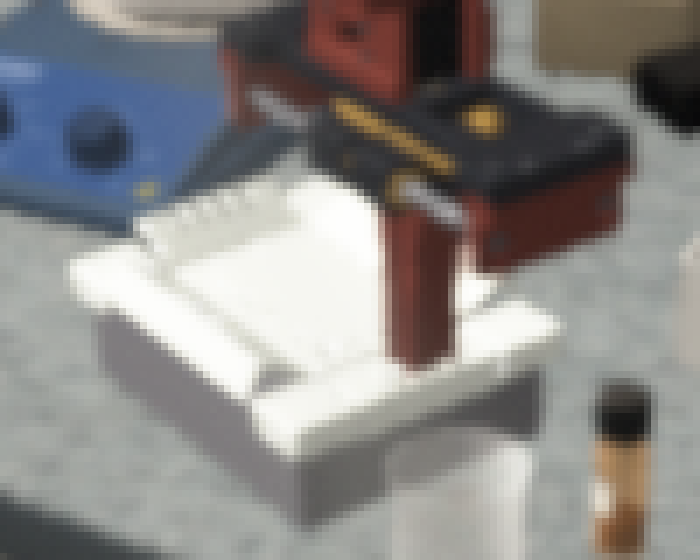

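The right section has snapped flush; the rim is level at crop (420,390). Next is the far one.

```bash
python3 -m jog '[{"tx":0,"ty":0,"tz":32,"ax":0,"ay":0,"az":0,"grip":0},{"tx":30,"ty":20,"tz":32,"ax":0,"ay":0,"az":0,"grip":0},{"tx":60,"ty":40,"tz":32,"ax":0,"ay":0,"az":0,"grip":0},{"tx":80,"ty":53,"tz":32,"ax":0,"ay":0,"az":0,"grip":0},{"tx":80,"ty":53,"tz":32,"ax":0,"ay":0,"az":0,"grip":0},{"tx":80,"ty":53,"tz":22,"ax":0,"ay":0,"az":0,"grip":0},{"tx":80,"ty":53,"tz":14,"ax":0,"ay":0,"az":0,"grip":0},{"tx":80,"ty":53,"tz":10,"ax":0,"ay":0,"az":0,"grip":0},{"tx":80,"ty":53,"tz":10,"ax":0,"ay":0,"az":0,"grip":0}]' | grep -E "tcp|force"; python3 -m jog '[{"tx":0,"ty":0,"tz":-1,"ax":0,"ay":0,"az":0,"grip":0},{"tx":0,"ty":0,"tz":-2,"ax":0,"ay":0,"az":0,"grip":0},{"tx":0,"ty":0,"tz":-3,"ax":0,"ay":0,"az":0,"grip":0},{"tx":0,"ty":0,"tz":-4,"ax":0,"ay":0,"az":0,"grip":0},{"tx":0,"ty":0,"tz":-5,"ax":0,"ay":0,"az":0,"grip":0}]'| grep -E "tcp|force"
```

```text
tcp_pos: [0.5289, 0.0747, 0.0403]
wrist_force: [-0.6, -0.4, 0.2]
tcp_pos: [0.531, 0.0749, 0.0374]
wrist_force: [-0.5, -3.2, 5.2]
```

```bash
python3 -m jog '[{"tx":0,"ty":0,"tz":-1,"ax":0,"ay":0,"az":0,"grip":0},{"tx":0,"ty":0,"tz":-2,"ax":0,"ay":0,"az":0,"grip":0},{"tx":0,"ty":0,"tz":-3,"ax":0,"ay":0,"az":0,"grip":0}]'| grep -E "tcp|force";  python3 -m jog '[{"tx":0,"ty":0,"tz":-1,"ax":0,"ay":0,"az":0,"grip":0},{"tx":0,"ty":0,"tz":-2,"ax":0,"ay":0,"az":0,"grip":0},{"tx":0,"ty":0,"tz":-3,"ax":0,"ay":0,"az":0,"grip":0}]'| grep -E "tcp|force"
python3 - <<'E'
from h import *
p,d=grab_frame("scene");s=read_state();print(s["time_s"],s["tcp_pos"],s["wrist_force"])
cv2.imwrite("pics/scene6.png",cv2.resize(p[170:250,250:350,::-1],None,fx=7,fy=7,interpolation=cv2.INTER_NEAREST))
E
```

```text
tcp_pos: [0.5318, 0.0748, 0.0346]
wrist_force: [2.6, -2.7, 3.3]
tcp_pos: [0.53, 0.0761, 0.0305]
wrist_force: [-0.0, 0.7, -0.2]
6.5333 [0.52973217 0.0760604  0.03025604] [-1.05805743 -0.04651252  0.02517696]
```

View pics/scene6.png

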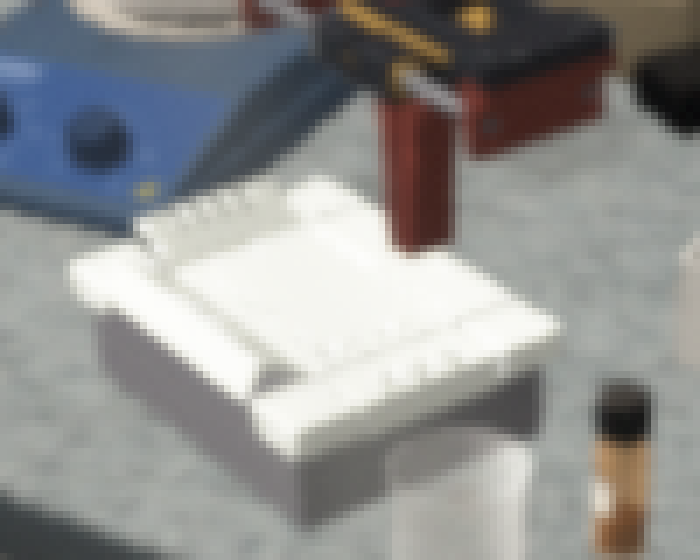

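The far section now lies level with the lid. Next is the left one.

```bash
python3 -m jog '[{"tx":0,"ty":0,"tz":33,"ax":0,"ay":0,"az":0,"grip":0},{"tx":-9,"ty":30,"tz":33,"ax":0,"ay":0,"az":0,"grip":0},{"tx":-18,"ty":60,"tz":33,"ax":0,"ay":0,"az":0,"grip":0},{"tx":-27,"ty":92,"tz":33,"ax":0,"ay":0,"az":0,"grip":0},{"tx":-27,"ty":92,"tz":33,"ax":0,"ay":0,"az":0,"grip":0},{"tx":-27,"ty":92,"tz":23,"ax":0,"ay":0,"az":0,"grip":0},{"tx":-27,"ty":92,"tz":15,"ax":0,"ay":0,"az":0,"grip":0},{"tx":-27,"ty":92,"tz":11,"ax":0,"ay":0,"az":0,"grip":0},{"tx":-27,"ty":92,"tz":11,"ax":0,"ay":0,"az":0,"grip":0}]' | grep -E "tcp|force"; python3 -m jog '[{"tx":0,"ty":0,"tz":-1,"ax":0,"ay":0,"az":0,"grip":0},{"tx":0,"ty":0,"tz":-2,"ax":0,"ay":0,"az":0,"grip":0},{"tx":0,"ty":0,"tz":-3,"ax":0,"ay":0,"az":0,"grip":0},{"tx":0,"ty":0,"tz":-4,"ax":0,"ay":0,"az":0,"grip":0},{"tx":0,"ty":0,"tz":-5,"ax":0,"ay":0,"az":0,"grip":0}]'| grep -E "tcp|force"
```

```text
tcp_pos: [0.5029, 0.1665, 0.0403]
wrist_force: [-1.0, -0.3, 0.1]
tcp_pos: [0.5039, 0.1677, 0.0373]
wrist_force: [-0.4, 1.3, 5.8]
```

```bash
python3 -m jog '[{"tx":0,"ty":0,"tz":-1,"ax":0,"ay":0,"az":0,"grip":0},{"tx":0,"ty":0,"tz":-2,"ax":0,"ay":0,"az":0,"grip":0},{"tx":0,"ty":0,"tz":-3,"ax":0,"ay":0,"az":0,"grip":0}]'| grep -E "tcp|force";  python3 -m jog '[{"tx":0,"ty":0,"tz":-1,"ax":0,"ay":0,"az":0,"grip":0},{"tx":0,"ty":0,"tz":-2,"ax":0,"ay":0,"az":0,"grip":0},{"tx":0,"ty":0,"tz":-3,"ax":0,"ay":0,"az":0,"grip":0}]'| grep -E "tcp|force"
python3 - <<'E'
from h import *
p,d=grab_frame("scene");s=read_state();print(s["time_s"],s["tcp_pos"],s["wrist_force"])
cv2.imwrite("pics/scene7.png",cv2.resize(p[170:250,250:350,::-1],None,fx=7,fy=7,interpolation=cv2.INTER_NEAREST))
E
```

```text
tcp_pos: [0.5042, 0.1686, 0.0344]
wrist_force: [-0.2, 3.5, 4.1]
tcp_pos: [0.503, 0.1669, 0.0304]
wrist_force: [-0.7, -0.4, -1.4]
8.25 [0.50272664 0.16662094 0.03008253] [0.12647816 0.0358224  0.26702379]
```

View pics/scene7.png

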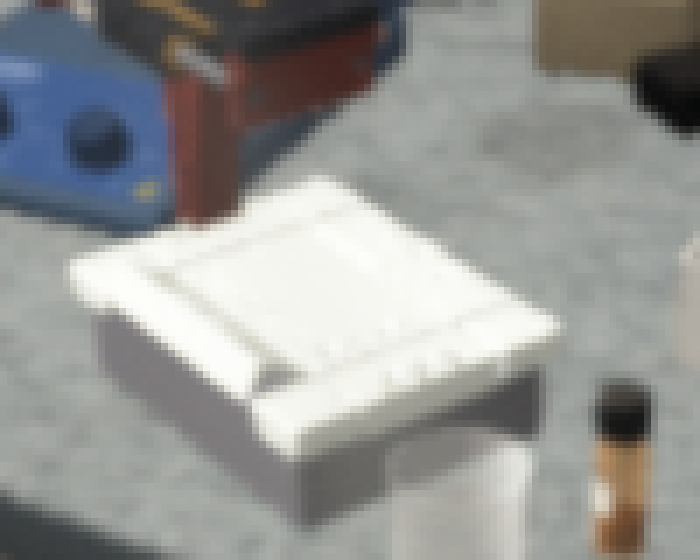

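Right, far and left are flush, and only the near one is up, at crop (180,300). The near section is next.

```bash
python3 -m jog '[{"tx":0,"ty":0,"tz":33,"ax":0,"ay":0,"az":0,"grip":0},{"tx":-30,"ty":-20,"tz":33,"ax":0,"ay":0,"az":0,"grip":0},{"tx":-60,"ty":-40,"tz":33,"ax":0,"ay":0,"az":0,"grip":0},{"tx":-79,"ty":-52,"tz":33,"ax":0,"ay":0,"az":0,"grip":0},{"tx":-79,"ty":-52,"tz":33,"ax":0,"ay":0,"az":0,"grip":0},{"tx":-79,"ty":-52,"tz":23,"ax":0,"ay":0,"az":0,"grip":0},{"tx":-79,"ty":-52,"tz":15,"ax":0,"ay":0,"az":0,"grip":0},{"tx":-79,"ty":-52,"tz":11,"ax":0,"ay":0,"az":0,"grip":0},{"tx":-79,"ty":-52,"tz":11,"ax":0,"ay":0,"az":0,"grip":0}]' | grep -E "tcp|force"; python3 -m jog '[{"tx":0,"ty":0,"tz":-1,"ax":0,"ay":0,"az":0,"grip":0},{"tx":0,"ty":0,"tz":-2,"ax":0,"ay":0,"az":0,"grip":0},{"tx":0,"ty":0,"tz":-3,"ax":0,"ay":0,"az":0,"grip":0},{"tx":0,"ty":0,"tz":-4,"ax":0,"ay":0,"az":0,"grip":0},{"tx":0,"ty":0,"tz":-5,"ax":0,"ay":0,"az":0,"grip":0}]'| grep -E "tcp|force"
```

```text
tcp_pos: [0.4241, 0.116, 0.0403]
wrist_force: [-0.3, -0.1, -0.2]
tcp_pos: [0.424, 0.1162, 0.037]
wrist_force: [-4.0, 2.3, 7.4]
```

```bash
python3 -m jog '[{"tx":0,"ty":0,"tz":-1,"ax":0,"ay":0,"az":0,"grip":0},{"tx":0,"ty":0,"tz":-2,"ax":0,"ay":0,"az":0,"grip":0},{"tx":0,"ty":0,"tz":-3,"ax":0,"ay":0,"az":0,"grip":0}]'| grep -E "tcp|force";  python3 -m jog '[{"tx":0,"ty":0,"tz":-1,"ax":0,"ay":0,"az":0,"grip":0},{"tx":0,"ty":0,"tz":-2,"ax":0,"ay":0,"az":0,"grip":0},{"tx":0,"ty":0,"tz":-3,"ax":0,"ay":0,"az":0,"grip":0}]'| grep -E "tcp|force"
python3 - <<'E'
from h import *
p,d=grab_frame("scene");s=read_state();print(s["time_s"],s["tcp_pos"],s["wrist_force"])
cv2.imwrite("pics/scene8.png",cv2.resize(p[170:250,250:350,::-1],None,fx=7,fy=7,interpolation=cv2.INTER_NEAREST))
E
```

```text
tcp_pos: [0.4242, 0.1161, 0.0341]
wrist_force: [-1.9, 1.5, 2.6]
tcp_pos: [0.4248, 0.1155, 0.0308]
wrist_force: [0.7, -0.3, 0.1]
9.9667 [0.42471301 0.11542994 0.03061294] [ 0.22439021 -0.43489946 -0.35276979]
```

View pics/scene8.png

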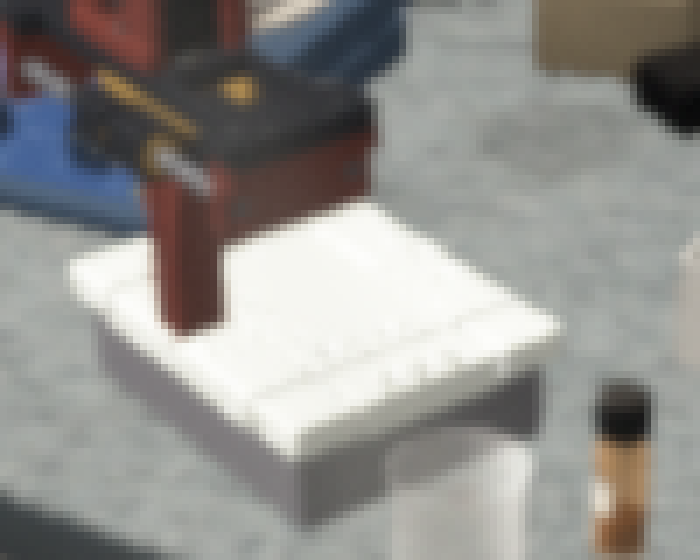

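All four look flush. I'll draw clear and check.

```bash
python3 -m jog '[{"tx":0,"ty":0,"tz":40,"ax":0,"ay":0,"az":0,"grip":0},{"tx":0,"ty":0,"tz":80,"ax":0,"ay":0,"az":0,"grip":0},{"tx":0,"ty":0,"tz":120,"ax":0,"ay":0,"az":0,"grip":0},{"tx":0,"ty":0,"tz":160,"ax":0,"ay":0,"az":0,"grip":0},{"tx":0,"ty":0,"tz":200,"ax":0,"ay":0,"az":0,"grip":0},{"tx":0,"ty":-40,"tz":220,"ax":0,"ay":0,"az":0,"grip":0},{"tx":0,"ty":-80,"tz":220,"ax":0,"ay":0,"az":0,"grip":0},{"tx":0,"ty":-120,"tz":220,"ax":0,"ay":0,"az":0,"grip":0},{"tx":0,"ty":-160,"tz":220,"ax":0,"ay":0,"az":0,"grip":0},{"tx":0,"ty":-200,"tz":220,"ax":0,"ay":0,"az":0,"grip":0},{"tx":0,"ty":-200,"tz":220,"ax":0,"ay":0,"az":0,"grip":0},{"tx":0,"ty":-200,"tz":220,"ax":0,"ay":0,"az":0,"grip":0}]'
python3 - <<'E'
from h import *
p,d=grab_frame("scene");W=cloud("scene",d);z=W[...,2];s=read_state();print(s["time_s"],s["tcp_pos"],s["wrist_force"])
cv2.imwrite("pics/scene9.png",cv2.resize(p[170:280,210:350,::-1],None,fx=5,fy=5,interpolation=cv2.INTER_CUBIC))
m=np.zeros((400,640),bool);m[194:238,258:332]=1;m&=(z>.04)&(z<.08)&(p.min(2)>120)
k,l,st,_=cv2.connectedComponentsWithStats(m.astype(np.uint8),connectivity=4);i=1+st[1:,4].argmax()
q=W[l==i];r=cv2.minAreaRect((q[:,:2]*1000).astype(np.float32));print(r)
L=(q[:,:2]*1000-[477,95.3])@R.from_euler('z',np.radians(-20)).as_matrix()[:2,:2];zz=q[:,2]*1000
for n,mm in dict(mid=(abs(L[:,0])<30)&(abs(L[:,1])<50),far=(L[:,0]>47)&(L[:,0]<62)&(abs(L[:,1])<45),near=(L[:,0]<-47)&(L[:,0]>-62)&(abs(L[:,1])<45),left=(L[:,1]>67)&(L[:,1]<82)&(abs(L[:,0])<28),right=(L[:,1]<-67)&(L[:,1]>-82)&(abs(L[:,0])<28)).items(): print(n,mm.sum(),np.median(zz[mm]),zz[mm].std())
E
```

```text
time_s: 10.97
tcp_pos: [0.4242, -0.0865, 0.2507]
ee_rot: [0.984, -0.176, -0.0, 0.0]
wrist_force: [0.6, 1.3, 0.1]
gripper_width: 0.0006
11.0167 [ 0.424404   -0.08463182  0.25072835] [-2.15117872e-01  1.45509256e-04  6.24303147e-01]
((478.54266357421875, 94.5897216796875), (174.11666870117188, 134.06968688964844), 69.94934844970703)
mid 360 56.28344852025907 1.0627303008628906
far 73 56.44470447349259 1.044350742840989
near 91 55.69492115849306 2.589905021650061
left 43 56.01536120764394 1.3474241922063221
right 66 55.646193808093656 3.8655128268283208
```

View pics/scene9.png

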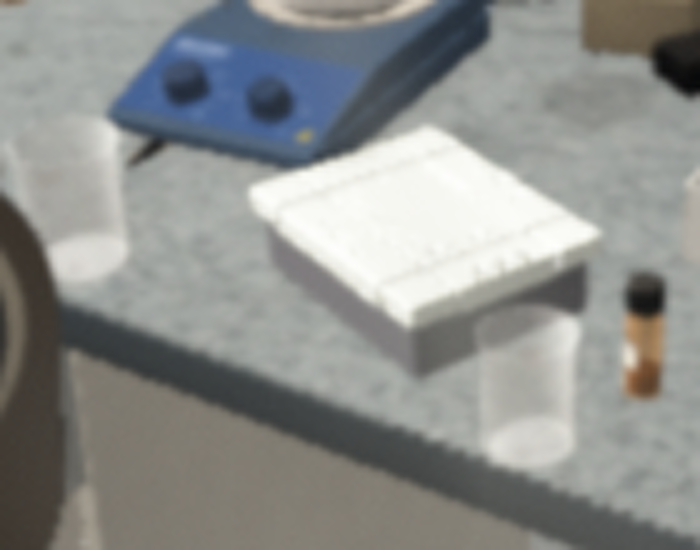

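All four sections are level with the lid (55.6–56.4 mm against 56.3 mm in the middle), and neither the box nor its neighbours in view have moved.

```bash
python3 -c "
from rig import *
print(finish_job())"
```

```text
the job is handed in; nothing more can be done
None
```

All four rim sections are shut and the job is handed in, at about 11 s of the 45 s allowed. I pressed right, far, left, then near with the closed fingertips. The highest force I read was about 9 N, with readings only at the end of each short step. I then raised the fingers clear.

**Last checks:**
- **Rim sections:** each section's upper face measured 55.6–56.4 mm high, against 56.3 mm for the lid's middle.
- **Sample box:** its measured centre shifted by about 2 mm or less, within measuring error.
- **Things around it:** the vial and both beakers look unmoved in the last picture. The timer, tape roll and bottle were not in that crop and I did not check them, but the fingers stayed well above them throughout.
- **Robot:** the wrist force was near zero.

**One disagreement:** the closed fingers' real ends sat about 26–28 mm higher than the reported TCP. I therefore set the press depth by camera depth and by feel, with the sections clicking at a TCP height of about 31–34 mm, not by the nominal height. The sideways position agreed with the cameras.

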